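Set a scored acrylic sheet over the bench edge and hold it down for snapping

TASK

Slide the scored acrylic sheet flat along the worktop, without picking it up, until the scored line lies right along the worktop's front edge (the long edge away from the robot), so that just the narrow strip beyond the line overhangs all along. Then press down firmly with the fingertips on the wide part that is still on the worktop, and finish while holding it pressed so that I can snap the strip off. Leave the other things on the bench where they are.

Things in the scene. Friction and masses are not known exactly. Their poses are not given: they have to be found in the camera images.
- table: the fixed black resin worktop, top at z = 0. Origin: the middle of its top front edge (the edge farthest from the robot); x points level outwards, off the worktop; y runs along the straight edge (850 mm either way). Slab 25 mm thick with a plain square edge. The bench stands a little differently each time, up to 5 degrees skew to the robot.
- sheet: loose white acrylic sheet, rigid, lying flat: 150 mm (own x) by 170 mm (own y), 6 mm thick, 130 to 240 g. Origin at the centre of its underside; z up. A straight dark scored line crosses its top at x = +40 mm, parallel to own y; the 35 mm wide strip beyond it (to the +x side, x = +75 mm) is the part to be snapped off and roughly faces the front edge at the start. The near side is x = -75 mm.
- line_left (a point): the end of the scored line at the sheet's left (+y) side, on its top face (6 mm above the underside)
- line_right (a point): the end of the scored line at the sheet's right (-y) side, on its top face (6 mm above the underside)
- magnifier: bystander: heavy glass dome magnifier in a brass ring, 82 mm across, 37 mm high; origin at the centre of its underside
- palette_box: bystander: closed blue plastic wet palette box, 136 mm (own x) by 196 mm (own y), 32 mm high; origin at the centre of its underside
- paint_handle: bystander: upright turned wooden painting handle with a cork top, 48 mm across at the foot, 100 mm high; origin at the centre of its underside
- clip_stand: bystander: spring crocodile clip on a thin rod over a round steel foot 68 mm across, about 112 mm high, the clip reaching about 35 mm out to its own +x; origin at the centre of its underside

How it is judged:
By the outcome, as a careful person would: the job done as asked, in the order asked, and still so for the second after the job is handed in, while the arm keeps its last pose, push and grip.
It also fails if it takes over 42 s, if anything falls off the work surface, if the arm or the gripper's body presses on something with over 40 N, if the wrist force passes 120 N, or if a joint passes its speed limit or range.

ROBOT

A 7-joint arm with a two-finger parallel gripper is mounted at the origin on the work surface. World frame = base frame: x ahead of the robot, y to its left, z up, the work surface at z = 0. Lengths are in mm, angles in degrees, forces in N, time in s.
With the tool pointing down it reaches from about 425 to 825 mm from the base axis. Payload 3.6 kg.
Tool frame: the origin (TCP) lies between the finger pads; the fingertips stand 19 mm ahead of it and the grasp point (between the pads) is the TCP (r.finger_overhang is the distance from the TCP to the fingertips, in mm); z points along the fingers, y is the line along which they close (so a half turn about z gives the same grasp; the last joint's range is limited). The gripper opens to 85 mm and grips with 20 to 120 N. Pads are 22 mm wide; open, the fingers measure 114 mm over their backs; the gripper's body (76 mm by 85 mm) begins 54 mm behind the grasp point. The pads swing forward as they close: fully open they stand 13 mm farther back than shut.
Start: joints at [74.456, 35.231, -0.722, 81.555, 0.464, 63.22, -2.315], TCP at [157.549, -630.589, 250.297] pointing down, gripper open.
Joint ranges: [-178.69, 178.69], [-17.37, 117.87], [-77.05, 75.6], [15.02, 138.74], [-78.02, 258.01], [0.78, 113.62], [-162.83, 162.83]. Speed limits (degrees/s): [159.86, 159.86, 180, 180, 180, 180, 180].

INTERFACE

Orientations are given as [roll, pitch, yaw] about the fixed x, y, z axes, in that order (R = Rz(yaw) Ry(pitch) Rx(roll)).
In Python, from bench import r gives the robot as it stands.
- The arm moves only by the tool move_arm, never from a script. Its arguments are lists of equal length, an entry for each row: "dp": the shift along the world's x, y, z as a fraction of full scale, a list of three; "delta_rot": the turn, a rotation vector about the world's x, y, z as a fraction of full scale, a list of three. In form: {"dp": [[x, y, z], ...], "delta_rot": [[ax, ay, az], ...]}. A call has 1 to 10 rows; each row is the pose to reach, as a shift and turn from the pose commanded when the call began; what a row does not reach only later rows make up. Full scale, the value 1, is 0.6 m for a shift and 60 degrees for a turn. A row lasts 1/8 s, in which the tool goes at most 62.5 mm and 10.7 degrees, less where a joint would pass 70% of its speed; a pose out of reach is approached as far as the arm can. A call with a number of a shift or a turn outside -1 to 1 is refused whole. A call with a gripper value outside its range is refused whole. "fingers" is the opening, from -1 (shut) to 1 (fully open), set as the call begins (left out, the last holds). The fingers move at their own pace and stop on an object; "grip_force" is the grip in N (left out, the last holds). Time passes only in rows, so rows that repeat a pose let the fingers close. It gives the time, the measured TCP pose, the force, the opening and the grip force at its end, in the units of the state.
- r.read_state(): the state, without advancing time (a new reading comes with each control period).
- r.camera(name): name is "scene" or "top" or "wrist"; returns a dict with "frame" (420x560x3 uint8, red, green, blue), "fx", "fy", "cx", "cy" (pixels), "world_to_cam" (4x4, takes a point from world to camera coordinates); the wrist camera has in their place "mount" (4x4, takes a point from camera to tool coordinates, whose origin is the TCP and whose axes are the flange's). Camera axes: x right, y down, z forward; pixel columns grow to the right and rows downward; lengths in mm; the calibration is good to about 2 mm. A picture is of the moment at which its call begins: read the wrist's pose just before it. There is no depth.
- r.finish_job(): hands the job in; it is judged then, once.
The state is a dict: "time_s": time; "q": joint angles; "joint_velocities": joint speeds; "joint_efforts": joint torques, N m; "tool_pos": TCP position; "ee_rot": TCP orientation; "ft_force": force on the tool from outside, world axes, zero at the start; "moment": the same for the moment, N m; "opening": finger opening in mm; "gripper_force": force on a finger pad.
Only numpy, scipy, OpenCV 4.12 (cv2) and the standard library are available. Lean on these libraries where they do the work, as an engineer would, in place of code of your own. Each camera call takes 0.05 s, during which the arm holds its last target. There are 200 camera calls.

## Working session

There is one attempt and no reset: what is moved stays moved. The work goes in short steps, Python scripts to look and compute and a tool call to move; the robot and the scene stay as the last step left them, time stands still between calls to the robot, and variables do not carry over. Pictures are saved under pics/ and viewed, at most 10 in all, crops included, and the job is handed in when it is done.

Besides the shell and the picture viewer there is one more tool, called after ">>>" as name(argument=value, ...) on one line, values as JSON. move_arm: Moves the arm, as the interface text tells. Its arguments: {"type":"object","properties":{"dp":{"type":"array"},"delta_rot":{"type":"array"},"fingers":{"type":"number"},"grip_force":{"type":"number"}},"required":["dp","delta_rot"]}

```bash
mkdir -p pics; ls
python3 - <<'E'
from bench import r
import cv2
s=r.read_state(); print({k:s[k] for k in("time_s","tool_pos","ee_rot","ft_force","opening")})
for n in("top","scene"):
    c=r.camera(n); cv2.imwrite(f"pics/{n}0.png",c["frame"][:,:,::-1]); print(n,c["fx"],c["fy"],c["cx"],c["cy"],c["world_to_cam"])
E
```

```text
pics
{'time_s': 0.0, 'tool_pos': array([ 157.35534589, -629.92113349,  249.14101192]), 'ee_rot': array([-1.79852370e+02,  1.69777395e-03,  1.40272485e+01]), 'ft_force': array([-0.11646665, -0.08313021,  0.06375485]), 'opening': 85.08510593817505}
top 382.7488930432762 382.7488930432762 274.6002972024744 204.69851889689656 [[-1.77189251e-02 -9.99776744e-01  1.15109487e-02  1.08916204e+01]
 [-9.83355316e-01  1.53434374e-02 -1.81043922e-01  4.63328502e+02]
 [ 1.80826886e-01 -1.45272563e-02 -9.83407645e-01  7.81230750e+02]
 [ 0.00000000e+00  0.00000000e+00  0.00000000e+00  1.00000000e+00]]
scene 495.3836677891677 495.3836677891677 280.3837274601794 207.22227421414945 [[ 1.25208744e-02  9.99920720e-01  1.33487108e-03 -1.80005823e+01]
 [ 6.55270401e-01 -7.19682058e-03 -7.55360117e-01 -2.72869355e+02]
 [-7.55290625e-01  1.03324707e-02 -6.55308562e-01  1.49837856e+03]
 [ 0.00000000e+00  0.00000000e+00  0.00000000e+00  1.00000000e+00]]
```

View pics/top0.png

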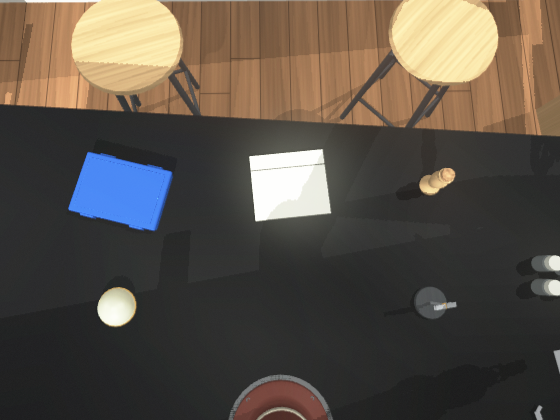

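View pics/scene0.png

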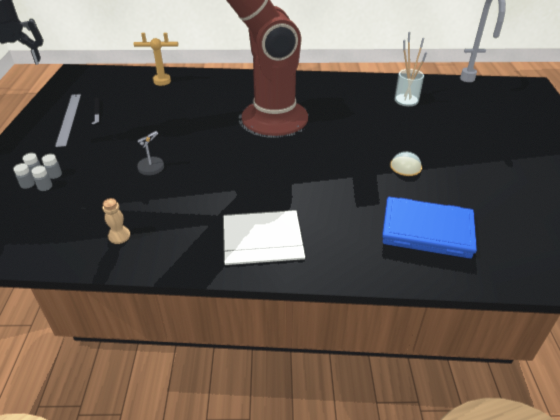

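The top view shows the sheet with corners near (249,156), (323,150), (331,213) and (255,221), and the scored line at row ~168. The worktop edge runs from (0,104) to (560,136). The scene view shows the sheet at (222–304, 212–262), with the edge at row ~280. The bystanders are well to the sides.

```bash
cat > h.py <<'E'
import cv2, numpy as np
from bench import r
def ray(c,uv,z):
    "pixels -> world points on the plane at height z"
    uv=np.atleast_2d(uv).astype(float); W=np.asarray(c["world_to_cam"]); R=W[:3,:3]; o=-R.T@W[:3,3]
    d=np.c_[(uv[:,0]-c["cx"])/c["fx"],(uv[:,1]-c["cy"])/c["fy"],np.ones(len(uv))]@R
    return o+d*((z-o[2])/d[:,2])[:,None]
def proj(c,P):
    P=np.atleast_2d(P); W=c["world_to_cam"]; p=P@W[:3,:3].T+W[:3,3]
    return np.c_[c["fx"]*p[:,0]/p[:,2]+c["cx"],c["fy"]*p[:,1]/p[:,2]+c["cy"]]
def fit(P):
    "robust line: direction, point"
    v=cv2.fitLine(np.asarray(P,np.float32)[:,:2],cv2.DIST_HUBER,0,0.01,0.01).ravel(); return v[:2]*(1 if v[1]>0 else -1),v[2:]
def edge(c,sgn):
    "front edge of the top: first bright (brown) -> black step; sgn=+1 top camera (black below), -1 scene"
    f=c["frame"].astype(float); red=cv2.GaussianBlur(f[:,:,0]-f[:,:,2],(3,3),0); out=[]
    for y in range(-330,331,6):
        # walk outwards along the guessed edge normal
        u=np.array([proj(c,[x,y,0])[0] for x in np.arange(680,900,0.5)],np.float32)
        m=(u[:,0]>2)&(u[:,0]<557)&(u[:,1]>2)&(u[:,1]<417)
        if m.sum()<50: continue
        v=cv2.remap(red.astype(np.float32),u[m,0],u[m,1],cv2.INTER_LINEAR).ravel(); 
        i=np.argmax(v>18)
        if i>0: out.append(ray(c,u[m][i],0)[0])
    return np.array(out)
def sheet(c):
    f=c["frame"]; g=f.min(2); n,l,st,_=cv2.connectedComponentsWithStats((g>120).astype(np.uint8))
    best=None
    for i in range(1,n):
        P=ray(c,(st[i,0]+st[i,2]/2,st[i,1]+st[i,3]/2),6)[0]
        if abs(P[1])<200 and 450<P[0]<900 and (best is None or st[i,4]>st[best,4]): best=i
    m=cv2.morphologyEx((l==best).astype(np.uint8),cv2.MORPH_CLOSE,np.ones((7,7)))
    k=max(cv2.findContours(m,cv2.RETR_EXTERNAL,cv2.CHAIN_APPROX_NONE)[0],key=cv2.contourArea)[:,0]
    return m,k
def score(c,z=6):
    "scored line points on the sheet top, world"
    m,k=sheet(c); g=c["frame"].min(2).astype(np.float32)
    return m,k,g
E
python3 - <<'E'
from h import *
for n,s in(("top",1),("scene",-1)):
    c=r.camera(n); np.save(f"{n}.npy",c,allow_pickle=True)
    E=edge(c,s); d,p=fit(E); a=np.degrees(np.arctan2(-d[0],d[1])); res=(E[:,:2]-p)@[d[1],-d[0]]
    print(n,"edge x at y=0",p[0]-p[1]*d[0]/d[1],"skew",a,len(E),res.std(),abs(res).max())
    m,k=sheet(c); P=ray(c,k,6); b=cv2.minAreaRect(P[:,:2].astype(np.float32)); print(b); print(cv2.boxPoints(b).round(1))
    g=c["frame"].min(2); x,y,w,h=cv2.boundingRect(k); print(x,y,w,h, g[y:y+32,x+w//2], g[y+h-32:y+h+2,x+w//2])
E
```

```text
top edge x at y=0 674.101 skew -4.174889 43 11.352478487329417 44.193146934959714
((516.9786376953125, -31.335647583007812), (153.00779724121094, 171.5064239501953), 4.95959997177124)
[[ 433.3   47.5]
 [ 448.2 -123.4]
 [ 600.6 -110.2]
 [ 585.8   60.7]]
249 149 82 73 [ 81  80  80 214 250 252 252 252 252 252 252 252 252 252 252 252 252 221
 196 250 252 252 253 253 253 253 253 253 253 253 253 253] [253 253 253 253 253 253 253 253 253 238 229 228 229 229 228 228 228 228
 228 228 228 228 228 227 228 228 227 145  84  77  76  75  74  73]
scene edge x at y=0 693.2444 skew -4.1101046 86 0.23055939048873197 0.6231276608205576
((518.5069580078125, -28.844406127929688), (158.47030639648438, 171.93777465820312), 5.097786903381348)
[[ 431.9   49.7]
 [ 447.2 -121.5]
 [ 605.1 -107.4]
 [ 589.8   63.8]]
224 210 81 55 [ 29  45 116 193 219 220 221 221 221 221 220 220 220 223 242 254 254 254
 254 254 254 254 254 254 254 254 254 254 254 254 254 254] [254 254 254 254 254 254 254 254 254 254 254 254 254 254 249 229 253 254
 254 254 254 254 254 254 254 254 251 217 159  77  34  39  54  54]
```

```bash
sed -i 's/np.arange(680,900,0.5)/np.arange(610,760,0.5)/' h.py
python3 - <<'E'
from h import *
print(r.finger_overhang)
for n,s in(("top",1),("scene",-1)):
    c=np.load(f"{n}.npy",allow_pickle=True).item()
    E=edge(c,s); d,p=fit(E); a=np.degrees(np.arctan2(-d[0],d[1])); res=(E[:,:2]-p)@[d[1],-d[0]]
    print(n,"edge x at y=0",p[0]-p[1]*d[0]/d[1],"skew",a,len(E),res.std(),abs(res).max())
w=r.camera("wrist"); print({k:w[k] for k in w if k!="frame"})
E
```

```text
19.0
top edge x at y=0 673.422 skew -4.2677107 111 6.542575123283601 44.32894134765539
scene edge x at y=0 693.23425 skew -4.113554 111 0.2386330339851743 0.6162974750027178
{'fx': 301.2865150899435, 'fy': 301.2865150899435, 'cx': 279.3497208005132, 'cy': 208.28152034556476, 'mount': array([[-1.00201057e-03, -9.50834298e-01, -3.09698457e-01,
         7.91159276e+01],
       [ 9.99999171e-01, -1.20323017e-03,  4.58713220e-04,
        -7.60928871e-02],
       [-8.08798789e-04, -3.09697741e-01,  9.50834715e-01,
        -1.24236934e+02],
       [ 0.00000000e+00,  0.00000000e+00,  0.00000000e+00,
         1.00000000e+00]])}
```

>>> move_arm(dp=[[0.57, 1, 0], [0.57, 1, 0], [0.57, 1, 0], [0.57, 1, 0], [0.57, 1, 0], [0.57, 1, 0], [0.57, 1, 0], [0.57, 1, 0], [0.57, 1, 0], [0.57, 1, 0]], delta_rot=[[0, 0, -0.15], [0, 0, -0.15], [0, 0, -0.15], [0, 0, -0.15], [0, 0, -0.15], [0, 0, -0.15], [0, 0, -0.15], [0, 0, -0.15], [0, 0, -0.15], [0, 0, -0.15]])

```text
time_s: 1.5
tool_pos: [467.9, -85.9, 250.6]
ee_rot: [180.0, -0.1, 5.0]
ft_force: [1.1, -0.3, -0.1]
opening: 85.4
gripper_force: 0.0
```

>>> move_arm(dp=[[0.055, 0.094, 0], [0.055, 0.094, 0], [0.055, 0.094, 0]], delta_rot=[[0, 0, 0], [0, 0, 0], [0, 0, 0]])

```text
time_s: 1.88
tool_pos: [499.7, -31.5, 250.1]
ee_rot: [180.0, 0.1, 5.1]
ft_force: [0.5, -0.4, 0.3]
opening: 85.5
gripper_force: 0.0
```

```bash
cat >> h.py <<'E'
from scipy.spatial.transform import Rotation as Ro
def wrist():
    "wrist picture with world_to_cam from the measured pose"
    s=r.read_state(); c=r.camera("wrist"); T=np.eye(4); T[:3,:3]=Ro.from_euler("xyz",s["ee_rot"],degrees=True).as_matrix(); T[:3,3]=s["tool_pos"]
    c["world_to_cam"]=np.linalg.inv(T@c["mount"]); return s,c
E
python3 - <<'E'
from h import *
s,c=wrist(); cv2.imwrite("pics/w1.png",c["frame"][:,:,::-1]); np.save("w1.npy",c,allow_pickle=True)
print(s["tool_pos"],s["ee_rot"],s["time_s"],s["ft_force"])
E
```

```text
[499.72175302 -31.53839239 250.06995101] [1.79964184e+02 5.38260217e-02 5.05784021e+00] 1.875 [ 0.51522419 -0.38432208  0.33750395]
```

View pics/w1.png

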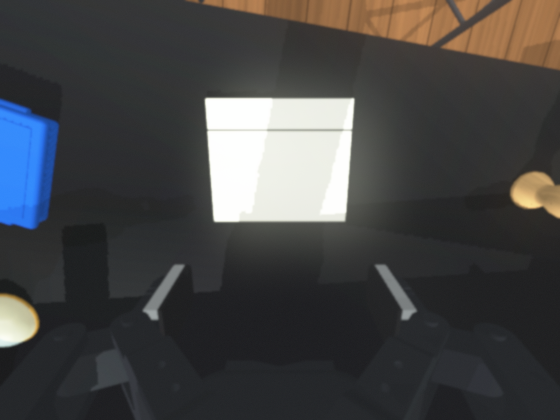

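The wrist view shows the sheet from (206,98) to (354,221) with the scored line at row 130. The edge runs from (190,0) to (560,68), and the fingertips are near (180,265) and (380,265).

```bash
cat >> h.py <<'E'
def samp(img,c,P):
    u=proj(c,P).astype(np.float32); return cv2.remap(img,u[:,:1],u[:,1:],cv2.INTER_LINEAR).ravel(),u
def scoreline(c,cen,yaw,ys=range(-72,73,4),w=14):
    "points of the scored line near the expected pose (cen = sheet centre xy, yaw deg)"
    g=cv2.cvtColor(c["frame"],cv2.COLOR_RGB2GRAY).astype(np.float32); a=np.radians(yaw); ex=np.array([np.cos(a),np.sin(a)]); ey=np.array([-ex[1],ex[0]]); out=[]
    xs=np.arange(40-w,40+w,.25)
    for y in ys:
        P=np.c_[np.asarray(cen)+xs[:,None]*ex+y*ey,np.full(len(xs),6.)]
        v,_=samp(g,c,P); b=cv2.GaussianBlur(v[:,None],(1,81),20).ravel(); 
        d=np.clip(b-v,0,None); i=np.argmax(d); q=slice(max(i-8,0),i+9)
        if d[i]>4: out.append((P[q]*d[q,None]).sum(0)/d[q].sum())
    return np.array(out)
def report(n,c,cen=None,yaw=None):
    E=edge(c,1); E=E[abs(E[:,1]-cen[1])<260] if cen is not None else E
    d,p=fit(E)
    for _ in range(3):
        res=(E[:,:2]-p)@[d[1],-d[0]]; E=E[abs(res)<max(1.5,2*np.median(abs(res)))]; d,p=fit(E)
    res=(E[:,:2]-p)@[d[1],-d[0]]; n_=np.array([d[1],-d[0]]); ea=np.degrees(np.arctan2(-d[0],d[1]))
    if cen is None:
        m,k=sheet(c); b=cv2.minAreaRect(ray(c,k,6)[:,:2].astype(np.float32)); cen=b[0]; yaw=(b[2]+45)%90-45; print(n,"rect",np.round(b[0],1),np.round(b[1],1),round(yaw,2))
    L=scoreline(c,cen,yaw); ld,lp=fit(L); L=L[abs((L[:,:2]-lp)@[ld[1],-ld[0]])<1.5]; ld,lp=fit(L); la=np.degrees(np.arctan2(-ld[0],ld[1]))
    t=(np.asarray(cen)-lp)@ld; mid=lp+t*ld; s=[round(float((mid+ld*h-p)@n_),2) for h in(85,0,-85)]
    print(n,"edge x@y=0 %.2f skew %.2f n=%d std %.2f | line ang %.2f n=%d mid"%(p[0]-p[1]*d[0]/d[1],ea,len(E),res.std(),la,len(L)),mid.round(1),"line past edge L/mid/R",s)
    return E,L
E
python3 - <<'E'
from h import *
for n in("top","scene","w1"):
    c=np.load(f"{n}.npy",allow_pickle=True).item(); report(n,c)
E
```

```text
top rect [517.  -31.3] [153.  171.5] 4.96
top edge x@y=0 673.38 skew -4.30 n=99 std 0.36 | line ang 5.02 n=37 mid [557.6 -27.8] line past edge L/mid/R [-127.11, -113.35, -99.58]
scene rect [518.5 -28.8] [158.5 171.9] 5.1
scene edge x@y=0 693.23 skew -4.11 n=111 std 0.24 | line ang 4.96 n=36 mid [557.  -25.5] line past edge L/mid/R [-147.42, -134.01, -120.61]
w1 rect [516.4 -30.3] [153.1 173.5] 5.0
w1 edge x@y=0 673.58 skew -4.23 n=67 std 0.25 | line ang 4.98 n=37 mid [556.5 -26.8] line past edge L/mid/R [-128.41, -114.79, -101.18]
```

>>> move_arm(dp=[[0, 0, -0.1], [0, 0, -0.2], [0, 0, -0.3], [0, 0, -0.35], [0, 0, -0.36], [0, 0, -0.36]], delta_rot=[[0, 0, 0], [0, 0, 0], [0, 0, 0], [0, 0, 0], [0, 0, 0], [0, 0, 0]])

```text
time_s: 2.68
tool_pos: [500.4, -32.4, 35.0]
ee_rot: [180.0, -0.1, 4.9]
ft_force: [0.5, -0.6, 0.8]
opening: 85.5
gripper_force: 0.0
```

>>> move_arm(dp=[[0, 0, -0.003], [0, 0, -0.006], [0, 0, -0.01], [0, 0, -0.013], [0, 0, -0.015], [0, 0, -0.015]], delta_rot=[[0, 0, 0], [0, 0, 0], [0, 0, 0], [0, 0, 0], [0, 0, 0], [0, 0, 0]])

```text
time_s: 3.42
tool_pos: [499.9, -31.2, 25.1]
ee_rot: [-180.0, 0.0, 5.0]
ft_force: [-0.7, 0.1, -0.2]
opening: 85.3
gripper_force: 0.0
```

>>> move_arm(dp=[[0, 0, -0.004], [0, 0, -0.008], [0, 0, -0.012], [0, 0, -0.015]], delta_rot=[[0, 0, 0], [0, 0, 0], [0, 0, 0], [0, 0, 0]])

```text
time_s: 3.92
tool_pos: [500.0, -31.2, 16.1]
ee_rot: [-180.0, 0.0, 5.0]
ft_force: [0.1, 0.9, -0.5]
opening: 85.5
gripper_force: 0.0
```

>>> move_arm(dp=[[0, 0, -0.002], [0, 0, -0.004], [0, 0, -0.005]], delta_rot=[[0, 0, 0], [0, 0, 0], [0, 0, 0]])

```text
time_s: 4.3
tool_pos: [500.1, -31.2, 13.3]
ee_rot: [-180.0, -0.0, 5.0]
ft_force: [-0.3, 0.0, -0.5]
opening: 85.3
gripper_force: 0.0
```

Contact is expected at about z = 12.

>>> move_arm(dp=[[0, 0, -0.001], [0, 0, -0.002], [0, 0, -0.003]], delta_rot=[[0, 0, 0], [0, 0, 0], [0, 0, 0]])

```text
time_s: 4.68
tool_pos: [500.1, -31.2, 11.9]
ee_rot: [180.0, -0.0, 5.0]
ft_force: [-1.5, -0.3, 8.3]
opening: 85.4
gripper_force: 4.1
```

>>> move_arm(dp=[[0, 0, -0.001], [0.005, 0, -0.001], [0.01, 0, -0.001], [0.015, 0, -0.001], [0.02, 0, -0.001], [0.02, 0, -0.001]], delta_rot=[[0, 0, 0], [0, 0, 0], [0, 0, 0], [0, 0, 0], [0, 0, 0], [0, 0, 0]])

```text
time_s: 5.42
tool_pos: [507.6, -31.4, 11.9]
ee_rot: [-180.0, 0.5, 5.0]
ft_force: [-7.3, -0.5, 15.6]
opening: 85.2
gripper_force: 7.9
```

Run:
```python
from h import *
s,c=wrist(); cv2.imwrite("pics/w2.png",c["frame"][:,:,::-1]); np.save("w2.npy",c,allow_pickle=True)
t=r.camera("top"); cv2.imwrite("pics/t2.png",t["frame"][:,:,::-1]); np.save("t2.npy",t,allow_pickle=True)
print(s["tool_pos"],s["ee_rot"],s["time_s"],s["ft_force"])
```

```text
[507.57680514 -31.41909669  11.86291988] [-179.99737091    0.52996203    5.02723593] 5.425 [-7.30317991 -0.52497704 15.55776305]
```

View pics/w2.png

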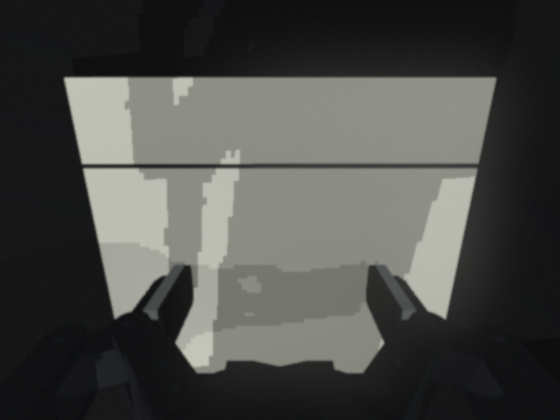

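View pics/t2.png

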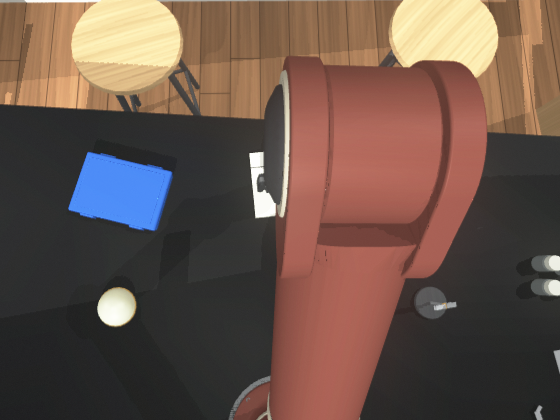

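The wrist view shows the line at row 166, from col 82 to col 478, with the fingertips on the wide part around row 270. In the top view the arm hides most of the sheet.

```bash
cat >> h.py <<'E'
def line(c,cen,yaw,w=14):
    L=scoreline(c,cen,yaw,w=w); ld,lp=fit(L); L=L[abs((L[:,:2]-lp)@[ld[1],-ld[0]])<1.5]; ld,lp=fit(L)
    mid=lp+ld*((np.asarray(cen)-lp)@ld); return np.degrees(np.arctan2(-ld[0],ld[1])),mid,len(L)
E
python3 - <<'E'
from h import *
c=np.load("w2.npy",allow_pickle=True).item(); print(line(c,(524,-30),5.0))
m,k=sheet(c); print(cv2.boundingRect(k))
E
```

```text
(np.float32(5.0425763), array([563.63567635, -26.50264756]), 37)
(84, 168, 392, 204)
```

>>> move_arm(dp=[[0.007, 0, 0], [0.02, 0, 0], [0.034, 0, 0], [0.048, 0, 0], [0.062, 0, 0], [0.076, 0, 0], [0.09, 0, 0], [0.104, 0, 0], [0.118, 0, 0], [0.13, 0, 0]], delta_rot=[[0, 0, -0.008], [0, 0, -0.023], [0, 0, -0.04], [0, 0, -0.057], [0, 0, -0.074], [0, 0, -0.091], [0, 0, -0.108], [0, 0, -0.125], [0, 0, -0.141], [0, 0, -0.155]])

```text
time_s: 6.78
tool_pos: [587.1, -31.0, 11.9]
ee_rot: [180.0, 0.4, -4.3]
ft_force: [-6.0, 0.6, 12.7]
opening: 85.4
gripper_force: 6.3
```

```bash
cat >> h.py <<'E'
def look(name,xoff=17):
    s,c=wrist(); cv2.imwrite(f"pics/{name}.png",c["frame"][:,:,::-1]); np.save(f"{name}.npy",c,allow_pickle=True)
    y=s["ee_rot"][2]; a=np.radians(y); cen=s["tool_pos"][:2]+xoff*np.array([np.cos(a),np.sin(a)])
    print("tcp",s["tool_pos"].round(2),"rot",s["ee_rot"].round(2),"t",s["time_s"],"F",s["ft_force"].round(1))
    ang,mid,n=line(c,cen,y); E=np.array([673.5,0]); nn=np.array([np.cos(np.radians(-4.25)),np.sin(np.radians(-4.25))])
    print("line ang %.2f"%ang,"mid",mid.round(2),n,"past edge (top/wrist1 estimate) %.2f"%((mid-E)@nn), "TCP->line %.2f"%((mid-s["tool_pos"][:2])@[np.cos(a),np.sin(a)]))
    return s,c,cen,y
E
python3 - <<'E'
from h import *
look("w3")
E
```

```text
tcp [587.09 -31.03  11.91] rot [179.98   0.4   -4.29] t 6.775 F [-6.   0.6 12.7]
line ang -4.27 mid [643.21 -35.23] 37 past edge (top/wrist1 estimate) -27.60 TCP->line 56.28
```

View pics/w3.png

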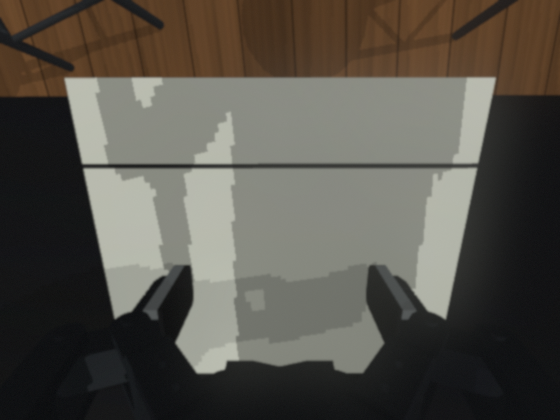

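The wrist view shows the strip already out over the floor. The line is at row 166, and the worktop edge shows at row ~97 on the left and ~95 on the right, parallel to the line.

```bash
cat >> h.py <<'E'
def fine(c,cen,yaw):
    "edge either side of the sheet, line against it, in the same picture"
    E=[]; g=c["frame"].astype(np.float32); red=g[:,:,0]-g[:,:,2]; a=np.radians(yaw); ex=np.array([np.cos(a),np.sin(a)]); ey=np.array([-ex[1],ex[0]])
    u0=673.5; 
    for y in list(range(-150,-95,2))+list(range(96,151,2)):
        b=np.asarray(cen)+y*ey; x0=(u0+b[1]*np.tan(np.radians(4.25))-b[0])/ex[0]
        xs=np.arange(x0-15,x0+15,.1); v,u=samp(red,c,np.c_[b+xs[:,None]*ex,np.zeros(len(xs))])
        ok=(u[:,0]>1)&(u[:,0]<558)&(u[:,1]>1)&(u[:,1]<418)
        if ok.all():
            lo,hi=np.median(v[:40]),np.median(v[-60:]); 
            if hi-lo>10: E.append(b+xs[np.argmax(v>(lo+hi)/2)]*ex)
    E=np.array(E); d,p=fit(E); k=abs((E-p)@[d[1],-d[0]])<1; E=E[k]; d,p=fit(E); nn=np.array([d[1],-d[0]])
    ang,mid,n=line(c,cen,yaw); la=np.radians(ang); ld=np.array([-np.sin(la),np.cos(la)])
    print("fine: edge skew %.2f x@0 %.2f n=%d"%(np.degrees(np.arctan2(-d[0],d[1])),p[0]-p[1]*d[0]/d[1],len(E)),"line past edge L/mid/R",[round(float((mid+ld*h-p)@nn),2) for h in(85,0,-85)])
E
python3 - <<'E'
from h import *
c=np.load("w3.npy",allow_pickle=True).item()
fine(c,(604,-32.3),-4.29)
E
```

```text
fine: edge skew -4.13 x@0 674.49 n=18 line past edge L/mid/R [-28.46, -28.66, -28.86]
```

>>> move_arm(dp=[[0.008, 0, 0], [0.018, 0, 0], [0.028, 0, 0], [0.038, 0, 0], [0.044, 0, 0], [0.044, 0, 0]], delta_rot=[[0, 0, 0], [0, 0, 0], [0, 0, 0], [0, 0, 0], [0, 0, 0], [0, 0, 0]])

```text
time_s: 7.58
tool_pos: [614.8, -31.2, 11.9]
ee_rot: [180.0, 0.2, -4.3]
ft_force: [-3.4, 0.1, 10.2]
opening: 85.8
gripper_force: 4.8
```

Run:
```python
from h import *
s,c,cen,y=look("w4"); fine(c,cen,y)
```

```text
tcp [614.81 -31.21  11.94] rot [179.99   0.21  -4.29] t 7.575 F [-3.4  0.1 10.2]
line ang -4.86 mid [670.42 -35.77] 37 past edge (top/wrist1 estimate) -0.42 TCP->line 55.79
fine: edge skew -4.18 x@0 677.86 n=26 line past edge L/mid/R [-3.8, -4.81, -5.83]
```

View pics/w4.png

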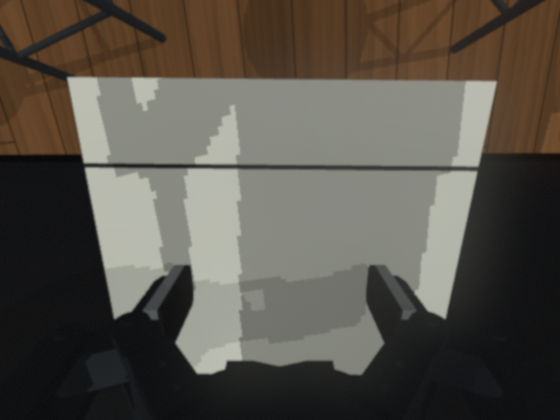

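The wrist view shows the line running from (85,165) to (478,169), slightly turned. The black/brown boundary is at row ~156 left and ~154 right. The camera is now beyond the edge, so that boundary is the slab's bottom edge (z = -25). I'll redo the measurement at that height and check it with the scene camera.

```bash
python3 - <<'E'
import re
t=open("h.py").read()
t=t.replace('def fine(c,cen,yaw):','def fine(c,cen,yaw,ze=0.):').replace('np.zeros(len(xs))])\n        ok','np.full(len(xs),ze)])\n        ok')
t=t.replace('list(range(-150,-95,2))+list(range(96,151,2))','list(range(-240,-95,2))+list(range(96,241,2))').replace("len(E)),\"line past edge L/mid/R\",[round(float((mid+ld*h-p)","len(E)),\"line past edge L/mid/R\",[round(float((mid+ld*h-p)")
open("h.py","w").write(t)
E
python3 - <<'E'
from h import *
c=np.load("w4.npy",allow_pickle=True).item(); fine(c,(631.8,-32.5),-4.29,-25.)
s=r.camera("scene"); np.save("s4.npy",s,allow_pickle=True); cv2.imwrite("pics/s4.png",cv2.resize(s["frame"][180:340,120:400,::-1],None,fx=2.8,fy=2.8,interpolation=cv2.INTER_CUBIC))
fine(s,(632,-31.5),-4.6,-25.)
s0=np.load("scene.npy",allow_pickle=True).item(); print(line(s0,(518,-29),5))
t=r.camera("top"); np.save("t4.npy",t,allow_pickle=True); fine(t,(632,-33),-4.6,0.)
E
```

```text
fine: edge skew -4.18 x@0 674.33 n=37 line past edge L/mid/R [-0.27, -1.29, -2.31]
fine: edge skew -4.11 x@0 674.24 n=145 line past edge L/mid/R [0.46, -0.65, -1.77]
(np.float32(4.8585706), array([557.03958703, -25.68156121]), 37)
fine: edge skew -4.16 x@0 675.89 n=60 line past edge L/mid/R [-115.22, -31.53, 52.15]
```

View pics/s4.png

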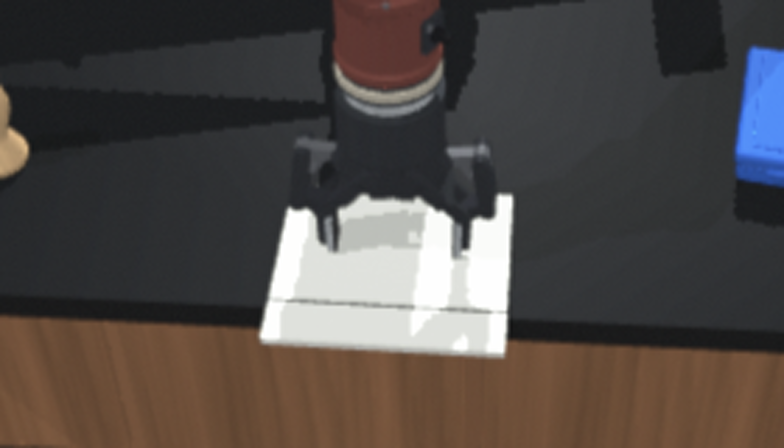

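The scene crop shows the strip hanging over the front. The line is at crop (272,300)–(505,312), very near the edge. Both cameras agree that about +1.1 mm and +0.7° are still needed.

>>> move_arm(dp=[[0.001, 0, 0], [0.002, 0, 0], [0.003, 0, 0], [0.003, 0, 0]], delta_rot=[[0, 0, 0.005], [0, 0, 0.01], [0, 0, 0.015], [0, 0, 0.015]])

```text
time_s: 8.22
tool_pos: [616.0, -31.2, 12.0]
ee_rot: [180.0, 0.3, -3.4]
ft_force: [-4.9, -0.8, 9.9]
opening: 85.1
gripper_force: 5.3
```

```bash
cat > chk.py <<'E'
from h import *
import sys
s,c,cen,y=look(sys.argv[1]); fine(c,cen,y,-25.)
s=r.camera("scene"); fine(s,cen,y,-25.); cv2.imwrite(f"pics/s{sys.argv[1]}.png",s["frame"][:,:,::-1])
E
python3 chk.py w5
```

```text
tcp [615.96 -31.22  11.97] rot [179.98   0.29  -3.36] t 8.225 F [-4.9 -0.8  9.9]
line ang -4.86 mid [670.53 -35.41] 37 past edge (top/wrist1 estimate) -0.34 TCP->line 54.72
fine: edge skew -4.16 x@0 674.39 n=38 line past edge L/mid/R [-0.25, -1.28, -2.31]
fine: edge skew -4.11 x@0 674.24 n=146 line past edge L/mid/R [0.68, -0.52, -1.73]
```

The fingers slipped at this light press. I'll press harder before the last nudge.

>>> move_arm(dp=[[0, 0, -0.001], [0, 0, -0.002], [0, 0, -0.003], [0.002, 0, -0.003], [0.004, 0, -0.003], [0.006, 0, -0.003], [0.007, 0, -0.003], [0.007, 0, -0.003]], delta_rot=[[0, 0, 0], [0, 0, 0], [0, 0, 0], [0, 0, 0.003], [0, 0, 0.006], [0, 0, 0.009], [0, 0, 0.012], [0, 0, 0.012]])

```text
time_s: 9.32
tool_pos: [618.9, -31.3, 11.9]
ee_rot: [180.0, 0.5, -2.7]
ft_force: [-10.7, -0.0, 21.8]
opening: 85.8
gripper_force: 11.1
```

```bash
python3 chk.py w6
```

```text
tcp [618.87 -31.31  11.88] rot [179.98   0.45  -2.72] t 9.325 F [-10.7  -0.   21.8]
line ang -4.47 mid [673.23 -35.03] 37 past edge (top/wrist1 estimate) 2.33 TCP->line 54.48
fine: edge skew -4.19 x@0 674.26 n=38 line past edge L/mid/R [1.95, 1.54, 1.13]
fine: edge skew -4.11 x@0 674.26 n=146 line past edge L/mid/R [2.52, 2.06, 1.6]
```

Overshot by ~1.8 mm; easing back under the same press.

>>> move_arm(dp=[[-0.003, 0, 0], [-0.006, 0, 0], [-0.009, 0, 0], [-0.01, 0, 0], [-0.01, 0, 0]], delta_rot=[[0, 0, 0.002], [0, 0, 0.004], [0, 0, 0.006], [0, 0, 0.008], [0, 0, 0.008]])

```text
time_s: 10.05
tool_pos: [618.6, -31.3, 11.9]
ee_rot: [-180.0, -0.3, -2.3]
ft_force: [-0.7, 1.4, 13.1]
opening: 85.4
gripper_force: 6.4
```

```bash
python3 chk.py w7
```

```text
tcp [618.58 -31.3   11.92] rot [-179.98   -0.3    -2.28] t 10.05 F [-0.7  1.4 13.1]
line ang -4.47 mid [673.29 -34.93] 37 past edge (top/wrist1 estimate) 2.38 TCP->line 54.81
fine: edge skew -4.18 x@0 674.31 n=39 line past edge L/mid/R [1.96, 1.52, 1.09]
fine: edge skew -4.11 x@0 674.25 n=146 line past edge L/mid/R [2.4, 2.01, 1.63]
```

>>> move_arm(dp=[[0, 0, -0.002], [0, 0, -0.004], [-0.003, 0, -0.005], [-0.006, 0, -0.005], [-0.008, 0, -0.005], [-0.01, 0, -0.005], [-0.01, 0, -0.005]], delta_rot=[[0, 0, 0], [0, 0, 0], [0, 0, 0], [0, 0, 0], [0, 0, 0.002], [0, 0, 0.004], [0, 0, 0.004]])

```text
time_s: 11.02
tool_pos: [618.2, -31.3, 11.9]
ee_rot: [-180.0, -1.0, -2.0]
ft_force: [2.5, 0.9, 20.0]
opening: 85.5
gripper_force: 10.0
```

```bash
python3 chk.py w8
```

```text
tcp [618.22 -31.27  11.9 ] rot [-179.96   -1.05   -2.  ] t 11.025 F [ 2.5  0.9 20. ]
line ang -4.47 mid [673.31 -34.84] 37 past edge (top/wrist1 estimate) 2.39 TCP->line 55.18
fine: edge skew -4.17 x@0 674.35 n=40 line past edge L/mid/R [1.93, 1.49, 1.05]
fine: edge skew -4.10 x@0 674.27 n=146 line past edge L/mid/R [2.38, 1.99, 1.61]
```

>>> move_arm(dp=[[-0.002, 0, 0], [-0.004, 0, -0.001], [-0.006, 0, -0.001], [-0.007, 0, -0.001], [-0.007, 0, -0.001]], delta_rot=[[0, 0, 0], [0, 0, 0], [0, 0, 0], [0, 0, 0], [0, 0, 0]])

```text
time_s: 11.75
tool_pos: [618.0, -31.3, 11.9]
ee_rot: [-180.0, -1.6, -1.9]
ft_force: [7.5, -0.2, 16.0]
opening: 85.3
gripper_force: 8.5
```

```bash
python3 chk.py w9
```

```text
tcp [617.95 -31.28  11.92] rot [-179.96   -1.56   -1.91] t 11.75 F [ 7.5 -0.2 16. ]
line ang -4.47 mid [673.3  -34.84] 37 past edge (top/wrist1 estimate) 2.39 TCP->line 55.44
fine: edge skew -4.19 x@0 674.31 n=42 line past edge L/mid/R [1.95, 1.55, 1.14]
fine: edge skew -4.11 x@0 674.25 n=146 line past edge L/mid/R [2.91, 2.05, 1.19]
```

>>> move_arm(dp=[[0, 0, -0.002], [-0.002, 0, -0.003], [-0.004, 0, -0.004], [-0.005, 0, -0.004], [-0.005, 0, -0.004]], delta_rot=[[0, 0, 0], [0, 0, 0], [0, 0, 0], [0, 0, 0], [0, 0, 0]])

```text
time_s: 12.48
tool_pos: [617.9, -31.2, 11.9]
ee_rot: [-179.9, -2.0, -1.9]
ft_force: [7.6, 0.3, 26.0]
opening: 84.9
gripper_force: 12.8
```

```bash
python3 chk.py w10
```

```text
tcp [617.88 -31.23  11.87] rot [-179.95   -1.95   -1.91] t 12.475 F [ 7.6  0.3 26. ]
line ang -4.46 mid [673.29 -34.79] 37 past edge (top/wrist1 estimate) 2.37 TCP->line 55.49
fine: edge skew -4.19 x@0 674.30 n=42 line past edge L/mid/R [1.94, 1.53, 1.12]
fine: edge skew -4.11 x@0 674.25 n=146 line past edge L/mid/R [2.3, 2.03, 1.75]
```

>>> move_arm(dp=[[-0.002, 0, 0], [-0.004, 0, 0], [-0.005, 0, 0], [-0.005, 0, 0]], delta_rot=[[0, 0, 0], [0, 0, 0], [0, 0, 0], [0, 0, 0]])

```text
time_s: 13.08
tool_pos: [616.7, -31.3, 11.9]
ee_rot: [-179.9, -2.2, -1.9]
ft_force: [11.4, 0.6, 23.6]
opening: 85.6
gripper_force: 11.4
```

```bash
python3 chk.py w11
```

```text
tcp [616.74 -31.27  11.9 ] rot [-179.94   -2.19   -1.91] t 13.075 F [11.4  0.6 23.6]
line ang -4.48 mid [672.22 -34.85] 37 past edge (top/wrist1 estimate) 1.30 TCP->line 55.57
fine: edge skew -4.19 x@0 674.32 n=42 line past edge L/mid/R [0.88, 0.45, 0.02]
fine: edge skew -4.11 x@0 674.25 n=146 line past edge L/mid/R [1.31, 1.04, 0.77]
```

>>> move_arm(dp=[[-0.0005, 0, 0], [-0.001, 0, 0], [-0.001, 0, 0]], delta_rot=[[0, 0, 0.003], [0, 0, 0.006], [0, 0, 0.006]])

```text
time_s: 13.55
tool_pos: [616.4, -31.2, 11.9]
ee_rot: [-180.0, -2.2, -1.5]
ft_force: [11.8, -0.4, 22.6]
opening: 85.4
gripper_force: 11.2
```

```bash
python3 chk.py w12
```

```text
tcp [616.39 -31.2   11.91] rot [-179.95   -2.22   -1.52] t 13.55 F [11.8 -0.4 22.6]
line ang -4.48 mid [672.23 -34.69] 37 past edge (top/wrist1 estimate) 1.31 TCP->line 55.91
fine: edge skew -4.19 x@0 674.31 n=42 line past edge L/mid/R [0.9, 0.46, 0.03]
fine: edge skew -4.11 x@0 674.26 n=146 line past edge L/mid/R [1.28, 1.0, 0.72]
```

>>> move_arm(dp=[[0, 0, -0.002], [0, 0, -0.004], [-0.001, 0, -0.004], [-0.002, 0, -0.004], [-0.004, 0, -0.004], [-0.004, 0, -0.004]], delta_rot=[[0, 0, 0], [0, 0, 0], [0, 0, 0], [0, 0, 0], [0, 0, 0], [0, 0, 0]])

```text
time_s: 14.4
tool_pos: [616.4, -31.2, 11.8]
ee_rot: [-179.9, -2.5, -1.5]
ft_force: [11.3, 0.3, 32.2]
opening: 86.0
gripper_force: 16.0
```

```bash
python3 chk.py w13
```

```text
tcp [616.36 -31.23  11.85] rot [-179.95   -2.54   -1.52] t 14.4 F [11.3  0.3 32.2]
line ang -4.48 mid [672.23 -34.73] 37 past edge (top/wrist1 estimate) 1.31 TCP->line 55.95
fine: edge skew -4.18 x@0 674.29 n=42 line past edge L/mid/R [0.93, 0.48, 0.03]
fine: edge skew -4.11 x@0 674.26 n=146 line past edge L/mid/R [1.29, 1.01, 0.72]
```

>>> move_arm(dp=[[-0.002, 0, 0], [-0.003, 0, 0], [-0.004, 0, 0], [-0.004, 0, 0]], delta_rot=[[0, 0, 0], [0, 0, 0], [0, 0, 0.002], [0, 0, 0.002]])

```text
time_s: 15.0
tool_pos: [616.2, -31.2, 11.9]
ee_rot: [-179.9, -2.8, -1.4]
ft_force: [14.7, 0.0, 28.6]
opening: 85.6
gripper_force: 14.3
```

```bash
python3 chk.py w14
```

```text
tcp [616.2  -31.21  11.89] rot [-179.94   -2.83   -1.4 ] t 15.0 F [14.7  0.  28.6]
line ang -4.48 mid [672.25 -34.69] 37 past edge (top/wrist1 estimate) 1.32 TCP->line 56.12
fine: edge skew -4.19 x@0 674.30 n=42 line past edge L/mid/R [0.92, 0.5, 0.07]
fine: edge skew -4.11 x@0 674.26 n=146 line past edge L/mid/R [1.29, 1.0, 0.71]
```

>>> move_arm(dp=[[0, 0, -0.003], [-0.002, 0, -0.004], [-0.003, 0, -0.004], [-0.004, 0, -0.004], [-0.005, 0, -0.004], [-0.005, 0, -0.004]], delta_rot=[[0, 0, 0], [0, 0, 0], [0, 0, 0], [0, 0, 0], [0, 0, 0], [0, 0, 0]])

```text
time_s: 15.85
tool_pos: [616.2, -31.2, 11.8]
ee_rot: [-179.9, -3.2, -1.4]
ft_force: [14.7, -0.2, 38.1]
opening: 85.3
gripper_force: 18.8
```

```bash
python3 chk.py w15
```

```text
tcp [616.15 -31.19  11.82] rot [-179.93   -3.22   -1.4 ] t 15.85 F [14.7 -0.2 38.1]
line ang -4.47 mid [672.26 -34.66] 37 past edge (top/wrist1 estimate) 1.33 TCP->line 56.17
fine: edge skew -4.19 x@0 674.31 n=44 line past edge L/mid/R [0.9, 0.48, 0.06]
fine: edge skew -4.11 x@0 674.26 n=146 line past edge L/mid/R [1.3, 1.0, 0.7]
```

>>> move_arm(dp=[[-0.001, 0, 0], [-0.002, 0, 0], [-0.003, 0, 0], [-0.003, 0, 0]], delta_rot=[[0, 0, 0], [0, 0, 0], [0, 0, 0], [0, 0, 0]])

```text
time_s: 16.45
tool_pos: [616.1, -31.2, 11.8]
ee_rot: [-179.9, -3.4, -1.4]
ft_force: [17.2, 0.1, 34.5]
opening: 85.7
gripper_force: 17.5
```

```bash
python3 chk.py w16
```

```text
tcp [616.08 -31.2   11.85] rot [-179.93   -3.44   -1.39] t 16.45 F [17.2  0.1 34.5]
line ang -4.48 mid [672.27 -34.68] 37 past edge (top/wrist1 estimate) 1.35 TCP->line 56.26
fine: edge skew -4.18 x@0 674.36 n=44 line past edge L/mid/R [0.88, 0.45, 0.01]
fine: edge skew -4.11 x@0 674.24 n=146 line past edge L/mid/R [1.32, 1.01, 0.71]
```

The line is within about 1 mm along its whole length. I'll relieve the sideways load, which also firms the press, and check once more.

>>> move_arm(dp=[[0.003, 0, 0], [0.006, 0, 0], [0.01, 0, 0], [0.012, 0, 0], [0.012, 0, 0], [0.012, 0, 0]], delta_rot=[[0, 0, 0], [0, 0, 0], [0, 0, 0], [0, 0, 0], [0, 0, 0], [0, 0, 0]])

```text
time_s: 17.3
tool_pos: [616.3, -31.2, 11.7]
ee_rot: [-180.0, -2.5, -1.4]
ft_force: [6.6, 0.2, 45.9]
opening: 85.2
gripper_force: 22.9
```

```bash
python3 chk.py w17
```

```text
tcp [616.31 -31.22  11.71] rot [-179.96   -2.54   -1.41] t 17.3 F [ 6.6  0.2 45.9]
line ang -4.48 mid [672.23 -34.69] 37 past edge (top/wrist1 estimate) 1.30 TCP->line 55.98
fine: edge skew -4.18 x@0 674.29 n=42 line past edge L/mid/R [0.92, 0.47, 0.02]
fine: edge skew -4.11 x@0 674.25 n=146 line past edge L/mid/R [1.32, 1.0, 0.68]
```

View pics/sw17.png

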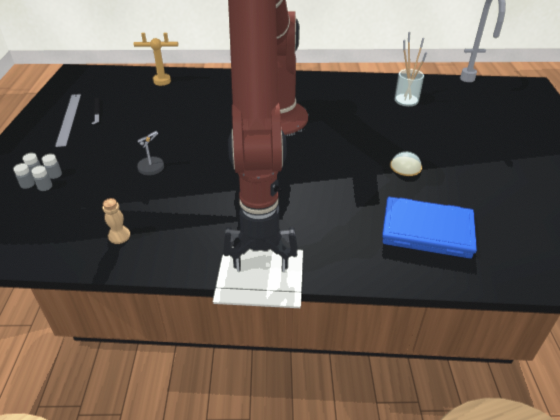

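The picture shows the line at row ~289 along the edge, with only the strip overhanging. The fingertips are pressing on the wide part at about (237,265) and (285,265), and the bystanders haven't moved. The press reads 46 N, so I'm handing in.

```bash
python3 -c "
from bench import r
print(r.finish_job())"
```

```text
the job is handed in; nothing more can be done
None
```

The scored line lies along the worktop's front edge, measured about 0–1.3 mm past it along its length, and the fingertips are holding the wide part down with about 46 N. The other things on the bench look unmoved; the job is handed in at 17 s, but the hand-in returned no verdict.

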